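Unlock the gauge chest with its service key

ROBOT

A 6-joint arm with a two-finger parallel gripper is mounted at the origin on the work surface. World frame = base frame: x ahead of the robot, y to its left, z up, the work surface at z = 0. Lengths are in mm, angles in rad, forces in N, time in s.
With the tool pointing down it reaches from about 425 to 1125 mm from the base axis. Payload 14.9 kg.
Tool frame: the origin (TCP) lies midway between the tips of the shut fingers; the grasp point (between the pads) lies 19 mm behind it; x points along the fingers, z is the direction in which the jaws open and shut, and the axes are right-handed (so a half turn about x gives the same grasp; the last joint's range is limited). The gripper opens to 91 mm and grips with 3 to 60 N. Pads are 32 mm wide; open, the fingers measure 118 mm over their backs; the gripper's body (76 mm by 178 mm) begins 60 mm behind the grasp point.
Start: joints at [1.256, 0.379, 1.734, -0, 1.028, -0.033], TCP at [194.667, 672.401, 213.932] pointing down, gripper open.
Joint ranges: [-2.77, 2.77], [-0.74, 2.19], [0, 2.66], [-1.06, 4.2], [0.31, 2.87], [-3.08, 3.08]. Speed limits (rad/s): [1.89, 1.89, 2.39, 3.14, 3.14, 3.14].

INTERFACE

Orientations are given as a unit quaternion [x, y, z, w].
In Python, from plant import bot, imaging, order gives the robot as it stands.
- The arm moves only by the shell command python3 -m crank 'ROWS' [FORCE]. ROWS is JSON, a list of rows, each a list of 7 numbers: the finger opening in m, from 0 to 0.0912, then the shift along the world's x, y, z in m, then the turn, a rotation vector about the world's x, y, z in rad. A call has 1 to 5 rows; each row is the pose to reach, as a shift and turn from the pose measured when the call began; what a row does not reach only later rows make up. A row lasts 1/8 s, in which the tool goes at most 62.5 mm and 10.7 degrees, less where a joint would pass 70% of its speed; a pose out of reach is approached as far as the arm can. A call with a gripper value outside its range is refused whole. The fingers move at their own pace and stop on an object; FORCE is the grip in N (left out, the last holds). Time passes only in rows, so rows that repeat a pose let the fingers close. It gives the time, the measured TCP pose, the force and the opening at its end, in the units of the state.
- bot.get_obs(): the state, without advancing time (a new reading comes with each control period).
- imaging.read_camera(name): name is "scene" or "top"; returns (picture, depth): 420x560x3 uint8, red, green, blue; 420x560 float32, mm along the optical axis (not along the pixel's ray), 0 where there is no reading.
- imaging.camera_params(name): a dict with "fx", "fy", "cx", "cy" (pixels), "k1" (the pictures are not rectified: a ray, as slopes to the right and down, at radius r is drawn at 1 + k1 r^2 times it, then the intrinsics apply), "position" and "rotation" of the camera in the world. Camera axes: x right, y down, z forward; pixel columns grow to the right and rows downward; lengths in mm; the calibration is good to about 2 mm. A picture is of the moment at which its call begins. camera_params takes no time and is no camera call.
- order.job_done(): hands the job in, once; it reports no verdict.
The state is a dict: "time": time; "joint_positions": joint angles; "joint_vel": joint speeds; "joint_efforts": joint torques, N m; "tool_pos": TCP position; "tcp_rot": TCP orientation; "wrist_force": force on the tool from outside, world axes, zero at the start; "moment": the same for the moment, N m; "grip_width": finger opening in mm.
Only numpy, scipy, OpenCV 4.12 (cv2) and the standard library are available. Lean on these libraries where they do the work, as an engineer would, in place of code of your own. Each camera call takes 0.05 s, during which the arm holds its last target. There are 200 camera calls.

TASK

Unlock the green steel gauge chest: take the service key with the yellow bow out of the grey key block, put it down into the lock in the chest's lid, feel gently for the slot at the bottom of the lock, and push the key fully home until its collar sits on the lock face before you turn it. Then turn it clockwise, without forcing it, until the hidden bolt lets go; release the key and leave it fully home in the lock, with the lid sprung up ajar. Do not disturb the other keys or the stock on the bench.

Things in the scene. Friction and masses are not known exactly. Their poses are not given: they have to be found in the camera images.
- key: The yellow service key, 0.11 kg (varies), upright in the key block. Origin at the centre of its lower end; z up the shank, x along the width of bow and bit, y through their thickness. A half turn makes no difference. From the lower end up: flat double bit 22 x 4.4 mm to 9 mm; round guide 22.6 mm across to 14 mm; 12 mm shank to 28 mm; collar 38 mm across from 28 to 33 mm; 14 mm neck; flat bow from 42 to 80 mm.
- key_bow (a point): Where to hold the yellow key: centre of its flat bow, on the axis, 60 mm above its lower end. The bow is 12 mm thick (key y) and 46 mm wide (key x) up to 72 mm, 34 mm wide above that.
- key_tip (a point): Centre of the yellow key's lower end (same point and axes as the key's body).
- rack: Grey key block, fixed, 70 (x) x 190 (y) x 40 mm high, origin under its centre. Three 27 mm holes in a row along y, 62 mm apart, one at the centre; in each stands a key in no fixed order, its collar on the block's top, its lower end 28 mm down in the hole. Bows stand along the row within 15 degrees. The bows' tops are 92 mm above the bench: lift a key 85 mm to clear them.
- lock (a point): The lock in the chest's lid: centre of its steel face, about 129 mm above the bench, 3 mm above the lid. z out along the barrel (up), x to the hinge at the chest's back, y to its left. The barrel is a fixed round bore, 23.8 mm in diameter, its mouth countersunk to 31 mm, 3.8 mm deep. The key is fully home when its collar rests on this face and its lower end is 28 mm below it.
- lock_floor (a point): On the lock's axis, 20 mm below its face (same axes): top of the brass rotor, where the bit lands if it is not in line. Across the rotor runs a slot 24 x 5.8 mm, 12 mm deep. While locked it stands anywhere from 57 degrees anticlockwise to 46 clockwise (from above) of the chest's x axis, not measured, held by about 0.1 N m of friction: feel for it with some 5 N.
- lock_home (a point): On the lock's axis, 28 mm below its face: where the key's lower end comes when the key is fully home.
- bolt (a point): The hidden bolt, not seen from outside. Under the chest's front rim, some 33 mm in front of the lock's axis: a 40 mm cam on the rotor hooks here, dragging under the springs' load. Turned by the key clockwise seen from above, it lets go when the slot stands about 65 to 69 degrees clockwise of the chest's x axis; a dead stop comes at 89 degrees, so stop the key at about 81.
- chest: Green steel gauge chest, fixed to the bench, case 270 (x, front to back) x 360 (y) x 120 mm high, under a 6 mm lid hinged at its back (+x). Origin under the centre of the case; its front looks to -x. The lock is on the middle line, 90 mm in front of the centre. On its face a red dot towards the front marks locked, a white dot towards +y marks open.
- lid (a joint): Angle of the chest's lid, rad: 0 shut (0.003 of play while locked). With the bolt off and the key let go its springs lift it to about 0.11 (the lock rises 25 mm and carries the key up); while the key is still held stiffly it stays nearly shut.
- key_black: Another key, black bow, same bow and collar, square bit; leave it in the block.
- key_blue: Another key, blue bow, same bow and collar, round bit; leave it in the block.
- bush_steel: Bystander: bare steel threaded bush, 104 mm across its flange, 82 mm high, origin at its foot.
- bush_blue: Bystander: steel threaded bush with a blue wrapped flange, 107 mm across, 84 mm high, origin at its foot.
- dome_green: Bystander: green domed casting, 110 mm across, 56 mm high, origin at its foot.
- ring_brass: Bystander: brass ring, 90 mm across, 22 mm high, origin at its foot.
- wrench: Bystander: open-ended wrench, 200 mm long, lying on the bench.
There are look-alikes about, which are no part of the job. What is shaped like the key but orange is not meant.

How it is judged (in metres and radians):
On the way, in this order (a step that is already met when the one before it is completed fails the run):
1. the yellow key stands fully home in the lock (collar on the face) while the lid is still shut and locked (distance between key_tip and lock_home below 0.004 m and angle between the z axis of key and the z axis of lock, either way round below 0.09 rad and value of joint lid below 0.015 rad), for 0.15 s.
2. the bolt has let go and the lid has sprung up (value of joint lid above 0.05 rad), for 0.2 s.
At the end, for the whole second after the job is handed in: The lid stands ajar by more than 0.05 rad with the yellow key still fully home in the lock: lower end within 4 mm of its place 28 mm below the lock face on the axis, tilted by less than 0.09 rad from the axis, at rest and let go (distance between key_tip and lock_home below 0.004 m and angle between the z axis of key and the z axis of lock, either way round below 0.09 rad and value of joint lid above 0.05 rad and linear speed of key below 0.02 m/s); the robot touches nothing.
It fails at once if the key is forced: more than 45 N between the yellow key and the chest or its lock (contact force between key and chest above 45 N).
It fails at once if another key or a thing on the bench is moved by more than 25 mm (distance of any of key_black, key_blue, bush_steel, bush_blue, dome_green, ring_brass, wrench from where it was at the start of the episode above 0.025 m).
It also fails if it takes over 72 s, if anything falls off the work surface, if the arm or the gripper's body presses on something with over 40 N, if the wrist force passes 120 N, or if a joint passes its speed limit or range.

## Working session

There is one attempt and no reset: what is moved stays moved. The work goes in short steps, Python scripts to look and compute and a shell command to move; the robot and the scene stay as the last step left them, time stands still between calls to the robot, and variables do not carry over. Pictures are saved under pics/ and viewed, about 8 in all and at most 12, crops included, and the job is handed in when it is done.

```bash
ls; mkdir -p pics
cat > h.py <<'E'
import numpy as np, cv2
from plant import bot, imaging, order
def cam(n):
    im,d=imaging.read_camera(n); return im,d,imaging.camera_params(n)
def cloud(d,p):
    K=np.array([[p['fx'],0,p['cx']],[0,p['fy'],p['cy']],[0,0,1.]])
    v,u=np.mgrid[0:d.shape[0],0:d.shape[1]].astype(float)
    s=cv2.undistortPoints(np.stack([u.ravel(),v.ravel()],1)[:,None],K,np.array([p['k1'],0,0,0,0.]))[:,0]
    c=np.c_[s,np.ones(len(s))]*d.reshape(-1,1)
    R=np.array(p['rotation']); 
    if R.shape!=(3,3):
        from scipy.spatial.transform import Rotation as Ro; R=Ro.from_quat(R).as_matrix()
    return (c@R.T+np.array(p['position'])).reshape(*d.shape,3)
def save(im,n): cv2.imwrite('pics/'+n,im[:,:,::-1])
E
python3 - <<'E'
from h import *
for n in('scene','top'):
    im,d,p=cam(n); save(im,n+'1.png'); P=cloud(d,p); np.savez(n+'1.npz',im=im,d=d,P=P); print(n,p)
print(bot.get_obs())
E
```

```text
pics
scene {'fx': 478.3567468539023, 'fy': 478.3567468539023, 'cx': 274.46292151549267, 'cy': 209.95904647527146, 'k1': -0.08414844070524768, 'position': array([1376.6129947 ,   -5.82630415,  848.69397908]), 'rotation': array([ 0.66022078,  0.63467585, -0.28400705, -0.28396318])}
top {'fx': 399.9975483633803, 'fy': 399.9975483633803, 'cx': 280.72360649372655, 'cy': 209.2475935290978, 'k1': -0.08642373588216293, 'position': array([ 301.94687354,   16.01971631, 1241.92144842]), 'rotation': array([ 0.71917998, -0.68667964,  0.07212073, -0.07778066])}
{'time': 0.1, 'joint_positions': array([ 1.25567728e+00,  3.79367432e-01,  1.73470888e+00, -8.27441867e-06,
        1.02848771e+00, -3.33057538e-02]), 'joint_vel': array([ 0.00076718, -0.00065928, -0.00407891,  0.00203697,  0.00016744,
       -0.00013541]), 'joint_efforts': array([-1.78957125e-04, -7.65038896e+01, -4.35295808e+01,  6.52411929e-02,
        3.98311601e-02,  2.64067364e-05]), 'tool_pos': array([194.57233669, 672.05440053, 213.35262157]), 'tcp_rot': array([-0.4250244 ,  0.5655438 ,  0.42462615,  0.56498416]), 'wrist_force': array([-0.08370323, -0.1946879 , -0.73575798]), 'moment': array([ 0.04406395,  0.0069278 , -0.03104469]), 'grip_width': 91.51667105996191}
```

View pics/top1.png

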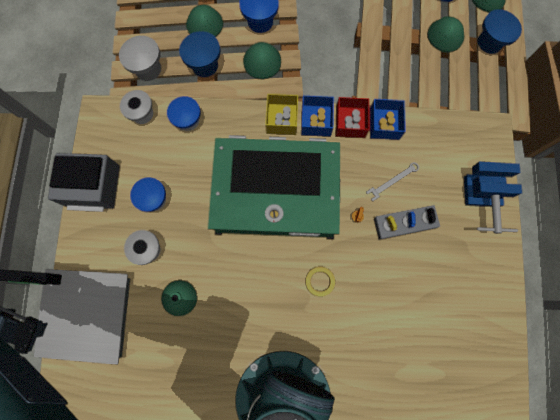

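View pics/scene1.png

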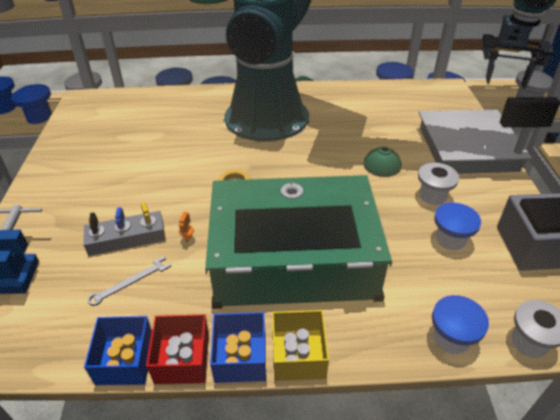

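Top view: rack is at about (407,222), with the yellow key at (391,224), blue (411,219) and black (431,215). The lock is at (274,213) and the orange decoy at (357,215). Next I measure them.

```bash
python3 - <<'E'
from h import *
for n,kc,lc,rc in(('top',(391,224),(274,213),(407,222)),('scene',(147,214),(291,190),(125,232))):
    z=np.load(n+'1.npz'); im,P=z['im'],z['P']; hsv=cv2.cvtColor(im,cv2.COLOR_RGB2HSV)
    v,u=np.mgrid[0:420,0:560]
    def near(c,r): return np.hypot(u-c[0],v-c[1])<r
    m=near(kc,20)&(hsv[...,0]>20)&(hsv[...,0]<34)&(hsv[...,1]>120)&(P[...,2]>50)&(P[...,2]<110)
    Q=P[m]; print(n,'yellow',len(Q),np.median(Q,0),Q.min(0),Q.max(0))
    t=Q[:,2]>Q[:,2].max()-14; print(' top part',Q[t].mean(0),t.sum())
    for nm,h0,h1 in(('blue',100,125),):
        m=near(rc,35)&(hsv[...,0]>h0)&(hsv[...,0]<h1)&(hsv[...,1]>100)&(P[...,2]>50)&(P[...,2]<110); print(' ',nm,m.sum(),P[m].mean(0))
    m=near(rc,45)&(P[...,2]>34)&(P[...,2]<46); r=cv2.minAreaRect(P[m][:,:2].astype(np.float32)); print(' rack',r,np.median(P[m][:,2]))
    m=(P[...,2]>118)&(P[...,2]<134)&(hsv[...,0]>60)&(hsv[...,0]<95)&near(lc,150)&(np.abs(P[...,0]-600)<300); r=cv2.minAreaRect(P[m][:,:2].astype(np.float32)); print(' lid',r,np.median(P[m][:,2]))
    m=near(lc,14)&(hsv[...,1]<70)&(P[...,2]>115)&(P[...,2]<140); r=cv2.minEnclosingCircle(P[m][:,:2].astype(np.float32)); print(' lock',m.sum(),P[m].mean(0),r)
    c=im[lc[1]-20:lc[1]+20,lc[0]-20:lc[0]+20]; k=im[kc[1]-22:kc[1]+18,kc[0]-15:kc[0]+55]
    save(np.hstack([cv2.resize(c,(290,290),interpolation=2),cv2.resize(k,(508,290),interpolation=2)]),n+'crop.png')
E
python3 -c "
import cv2,numpy as np
cv2.imwrite('pics/crop.png',np.vstack([cv2.imread('pics/topcrop.png'),cv2.imread('pics/scenecrop.png')]))"
```

```text
top yellow 86 [ 523.89320085 -298.00729756   86.98929166] [ 504.93180808 -311.32295742   58.89580072] [ 547.00360067 -288.67514972   96.07693399]
 top part [ 525.3174675  -299.5227163    89.34253246] 55
  blue 100 [ 539.91413225 -360.93101682   82.287475  ]
 rack ((540.432861328125, -361.4569091796875), (71.40299987792969, 191.201416015625), 13.696661949157715) 39.34183032533406
 lid ((618.46923828125, 50.60054016113281), (281.09393310546875, 372.2513732910156), 0.49904584884643555) 125.64165986635442
 lock 233 [531.22665052  49.75880252 127.52928154] ((531.143310546875, 50.17292785644531), 27.777080535888672)
scene yellow 89 [ 540.11572127 -295.30852591   89.55916641] [ 512.43396098 -311.00156452   59.37004974] [ 551.52871996 -288.16151535   96.51063056]
 top part [ 534.59589924 -297.20692338   90.88261213] 66
  blue 68 [ 551.89504456 -357.79625662   88.2647614 ]
 rack ((542.0939331054688, -359.0179443359375), (76.89820861816406, 190.4564666748047), 13.695209503173828) 41.816189886384905
 lid ((623.6165771484375, 51.624847412109375), (284.6497802734375, 369.6791687011719), 0.7881680727005005) 128.10085480871692
 lock 319 [527.30230599  51.12247016 129.59952591] ((519.229736328125, 50.74309158325195), 40.50569534301758)
```

View pics/crop.png

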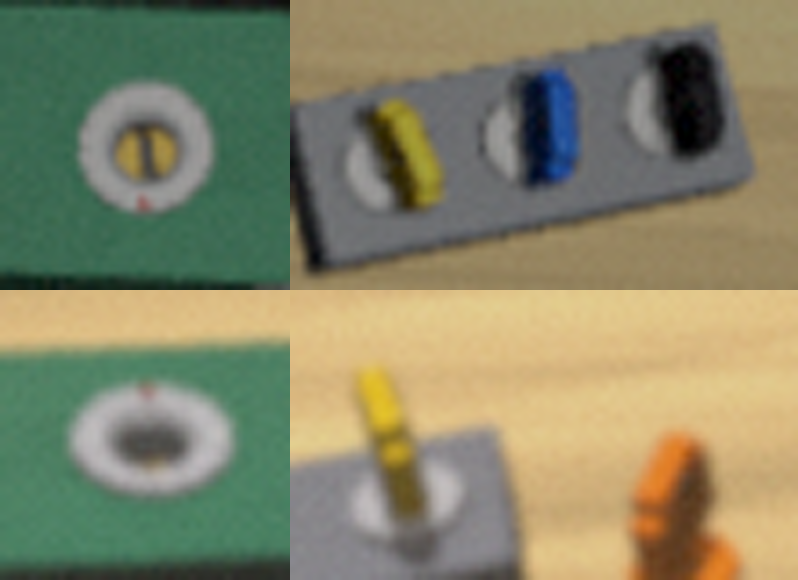

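The crop shows the yellow bow's width roughly along world x. In the top view the lock slot is tilted slightly anticlockwise, about 12°, and the red dot faces the front. Next: yaws and the move deltas.

Run:
```python
from h import *
from scipy.spatial.transform import Rotation as Ro
o=bot.get_obs(); print(Ro.from_quat(o['tcp_rot']).as_matrix().round(3))
z=np.load('top1.npz'); im,P=z['im'],z['P']; hsv=cv2.cvtColor(im,cv2.COLOR_RGB2HSV)
v,u=np.mgrid[0:420,0:560]
m=(np.hypot(u-391,v-224)<20)&(hsv[...,0]>18)&(hsv[...,0]<36)&(hsv[...,1]>100)&(P[...,2]>86)&(P[...,2]<105)
Q=P[m][:,:2].astype(np.float32); r=cv2.minAreaRect(Q); print(len(Q),r)
c=Q-Q.mean(0);w,V=np.linalg.eigh(c.T@c/len(Q)); print(Q.mean(0),np.sqrt(w*12),V[:,1],np.degrees(np.arctan2(V[1,1],V[0,1]))%180)
# slot: project pixel rays to plane z=109 -> dark pixels within brass disc
p=imaging.camera_params('top')
pts=np.array([[273.6,209.4],[275.0,215.9]]) # guess from crop (142,130),(152,178)
pts=np.array([[254+142/7.25,193+130/7.25],[254+152/7.25,193+178/7.25]])
K=np.array([[p['fx'],0,p['cx']],[0,p['fy'],p['cy']],[0,0,1.]])
s=cv2.undistortPoints(pts[:,None],K,np.array([p['k1'],0,0,0,0.]))[:,0]
d=np.c_[s,[1,1]]@Ro.from_quat(p['rotation']).as_matrix().T
w=p['position']+d*((109-p['position'][2])/d[:,2])[:,None]; e=w[1]-w[0]; print(w,np.degrees(np.arctan(e[1]/e[0])))
```

```text
[[-0.    -0.961  0.278]
 [-0.001  0.278  0.961]
 [-1.     0.    -0.001]]
47 ((525.4619140625, -299.78131103515625), (32.94041442871094, 12.406607627868652), 21.633058547973633)
[ 524.61786 -299.8335 ] [12.658685 33.407097] [-0.93457067 -0.35577756] 20.84111
[[540.05356161  51.29852735 109.        ]
 [520.73871549  46.34190847 109.        ]] 14.392789939879046
```

Checks out: rack sits at (541,-360) at 13.7°, its size matches, and the key's y-end hole predicts (526,-300). The bow yaw is about 21° and the lock is near (531,50). Now I move over via a waypoint.

```bash
python3 -m crank '[[0.038,0.305,-0.422,0.02,0,0,0.3],[0.038,0.305,-0.422,0.02,0,0,0.3],[0.038,0.305,-0.422,0.02,0,0,0.3],[0.038,0.305,-0.422,0.02,0,0,0.3],[0.038,0.305,-0.422,0.02,0,0,0.3]]' 20
```

```text
time: 0.72
tool_pos: [378.2, 417.4, 225.5]
tcp_rot: [0.505, -0.496, -0.504, -0.495]
wrist_force: [0.5, 0.7, 0.2]
grip_width: 44.1
```

```bash
python3 -m crank '[[0.038,0.05,-0.038,0,0,0,0.1],[0.038,0.1,-0.075,0,0,0,0.2],[0.038,0.14,-0.12,0,0,0,0.34],[0.038,0.145,-0.182,0,0,0,0.348],[0.038,0.149,-0.244,0,0,0,0.348]]' && python3 -m crank '[[0.038,0,-0.06,0,0,0,0],[0.038,0,-0.12,0,0,0,0],[0.038,0,-0.18,0,0,0,0],[0.038,0,-0.24,0,0,0,0],[0.038,0,-0.30,0,0,0,0]]' && python3 -m crank '[[0.038,0,-0.06,0,0,0,0],[0.038,0,-0.12,0,0,0,0],[0.038,0,-0.15,0,0,0,0],[0.038,0,-0.15,0,0,0,0]]'
```

```text
time: 1.35
tool_pos: [527.2, 171.4, 225.2]
tcp_rot: [0.583, -0.401, -0.583, -0.4]
wrist_force: [0.1, 0.4, -0.1]
grip_width: 38.2
time: 1.98
tool_pos: [526.8, -130.5, 225.2]
tcp_rot: [0.583, -0.401, -0.583, -0.4]
wrist_force: [1.2, 0.4, 0.3]
grip_width: 38.1
time: 2.48
tool_pos: [526.4, -282.2, 224.8]
tcp_rot: [0.582, -0.402, -0.582, -0.401]
wrist_force: [-1.3, 0.9, 0.3]
grip_width: 37.8
```

```bash
cat > st.py <<'E'
from h import *
from scipy.spatial.transform import Rotation as Ro
o=bot.get_obs(); R=Ro.from_quat(o['tcp_rot']).as_matrix()
print('t',o['time'],'pos',o['tool_pos'].round(1),'zyaw',np.degrees(np.arctan2(R[1,2],R[0,2])).round(1),'xdir',R[:,0].round(3),'F',o['wrist_force'].round(1),'M',o['moment'].round(2),'g',round(o['grip_width'],1),'q6',o['joint_positions'][5].round(2))
E
python3 st.py
```

```text
t 2.475 pos [ 526.4 -282.2  224.8] zyaw 110.9 xdir [-0.001 -0.001 -1.   ] F [-1.3  0.9  0.3] M [0.08 0.02 0.03] g 37.8 q6 -2.46
```

```bash
python3 -m crank '[[0.038,0.0,-0.0175,-0.05,0,0,0],[0.038,0.0,-0.0175,-0.1,0,0,0],[0.038,0.0,-0.0175,-0.12,0,0,0],[0.038,0.0,-0.0175,-0.12,0,0,0]]'
python3 - <<'E'
from h import *
im,d,p=cam('scene'); save(cv2.resize(im[130:290,40:240],(800,640))[:600],'pre.png')
E
```

```text
time: 2.98
tool_pos: [526.2, -298.7, 104.3]
tcp_rot: [-0.582, 0.401, 0.583, 0.401]
wrist_force: [-0.5, -0.0, 0.1]
grip_width: 37.8
```

View pics/pre.png

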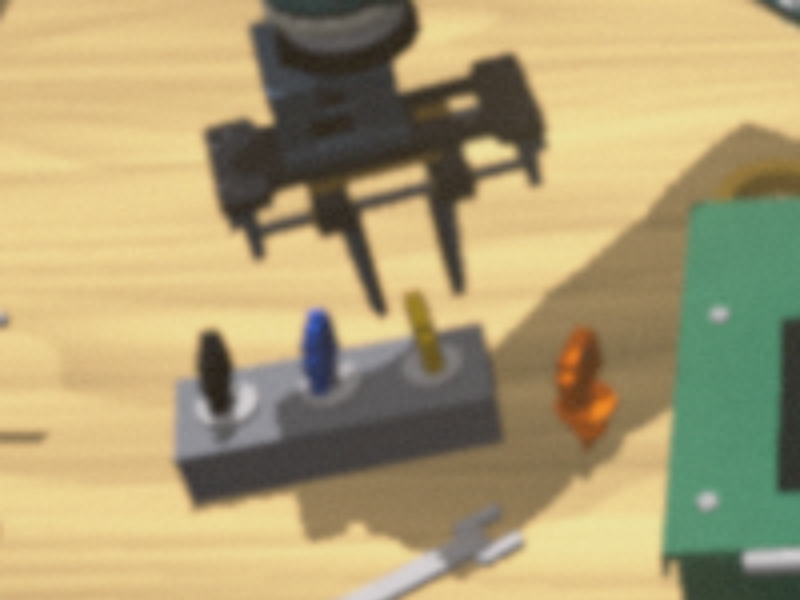

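The fingertips at (378,308) and (458,290) straddle the bow top at (415,297), so the grasp is centred. Descend, grip and lift.

```bash
python3 -m crank '[[0.038,0,-0.001,-0.02,0,0,0],[0.038,0,-0.001,-0.04,0,0,0],[0.038,0,-0.001,-0.05,0,0,0],[0.038,0,-0.001,-0.05,0,0,0]]' && python3 -m crank '[[0.0,0,0,0,0,0,0],[0.0,0,0,0,0,0,0],[0.0,0,0,0,0,0,0],[0.0,0,0,0,0,0,0],[0.0,0,0,0,0,0,0]]' 25 && python3 st.py
```

```text
time: 3.52
tool_pos: [526.4, -300.0, 54.6]
tcp_rot: [-0.582, 0.401, 0.583, 0.401]
wrist_force: [0.0, -0.3, -0.4]
grip_width: 37.7
time: 4.15
tool_pos: [526.7, -300.2, 55.0]
tcp_rot: [-0.582, 0.401, 0.583, 0.401]
wrist_force: [-0.9, 0.7, 5.7]
grip_width: 11.7
t 4.15 pos [ 526.7 -300.2   55. ] zyaw 110.9 xdir [-0.001 -0.    -1.   ] F [-0.9  0.7  5.7] M [0.18 0.23 0.  ] g 11.7 q6 -2.49
```

```bash
python3 -m crank '[[0.0,0,0,0.02,0,0,0],[0.0,0,0,0.06,0,0,0],[0.0,0,0,0.11,0,0,0],[0.0,0,0,0.15,0,0,0],[0.0,0,0,0.15,0,0,0]]' 45 && python3 -m crank '[[0.0,0,0.05,0,0,0,0],[0.0,0.001,0.11,0,0,0,0],[0.0,0.002,0.17,0,0,0,-0.05],[0.0,0.003,0.23,0,0,0,-0.1],[0.0,0.004,0.29,0,0,0,-0.12]]' && python3 -m crank '[[0.0,0,0.04,0,0,0,0],[0.0,0,0.06,0,0,0,0],[0.0,0,0.06,0,0,0,0],[0.0,0,0.06,0,0,0,0]]' && python3 st.py
python3 - <<'E'
from h import *
im,d,p=cam('scene'); P=cloud(d,p); np.savez('s2.npz',im=im,P=P); save(cv2.resize(im[100:250,200:400],(800,600)),'over.png')
E
```

```text
time: 4.78
tool_pos: [528.2, -301.0, 209.4]
tcp_rot: [0.584, -0.401, -0.581, -0.401]
wrist_force: [0.5, -0.5, -1.6]
grip_width: 11.9
time: 5.4
tool_pos: [531.4, -9.2, 209.2]
tcp_rot: [0.559, -0.436, -0.555, -0.435]
wrist_force: [1.5, -0.2, -0.9]
grip_width: 11.8
time: 5.9
tool_pos: [531.1, 50.3, 208.9]
tcp_rot: [0.559, -0.436, -0.555, -0.435]
wrist_force: [0.7, -0.7, -1.7]
grip_width: 11.8
t 5.9 pos [531.1  50.3 208.9] zyaw 103.9 xdir [ 0.002 -0.004 -1.   ] F [ 0.7 -0.7 -1.7] M [-0.03 -0.03  0.04] g 11.8 q6 -1.76
```

View pics/over.png

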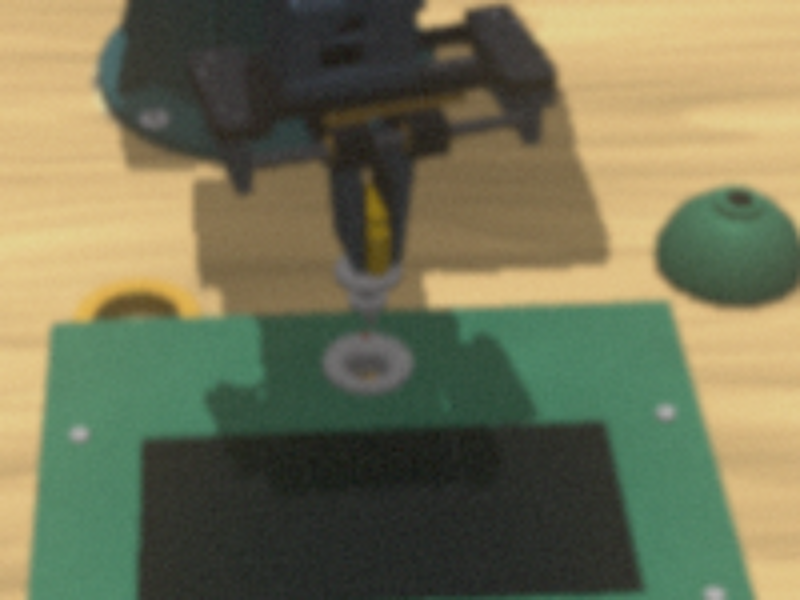

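Run:
```python
from h import *
from scipy.spatial.transform import Rotation as Ro
p=imaging.camera_params('scene')
K=np.array([[p['fx'],0,p['cx']],[0,p['fy'],p['cy']],[0,0,1.]])
R=Ro.from_quat(p['rotation']).as_matrix().T; rv=cv2.Rodrigues(R)[0]; t=-R@p['position']
def proj(X): return cv2.projectPoints(np.array(X,float),rv,t,K,np.array([p['k1'],0,0,0,0]))[0][:,0]
im=np.load('s2.npz')['im'][100:250,200:400]; im=cv2.resize(im,(800,600)).copy()
a=np.linspace(0,6.28,25)
x,y=531.1,50.3
def circ(r,z,cx,cy): return [[cx+r*np.cos(q),cy+r*np.sin(q),z] for q in a]
for c,col in((circ(19,199,x,y),(255,0,0)),(circ(19,194,x,y),(255,0,0)),(circ(11.3,166,x,y),(255,255,0)),(circ(27,129,531,50.3),(255,0,255)),(circ(11.9,129,531,50.3),(255,0,255))):
    q=((proj(c)-[200,100])*4+1.5); cv2.polylines(im,[q.round().astype(int)],True,col,1)
save(cv2.resize(im[200:420,230:510],(764,600),interpolation=cv2.INTER_CUBIC),'ov2.png')
```

```text
(no output)
```

View pics/ov2.png

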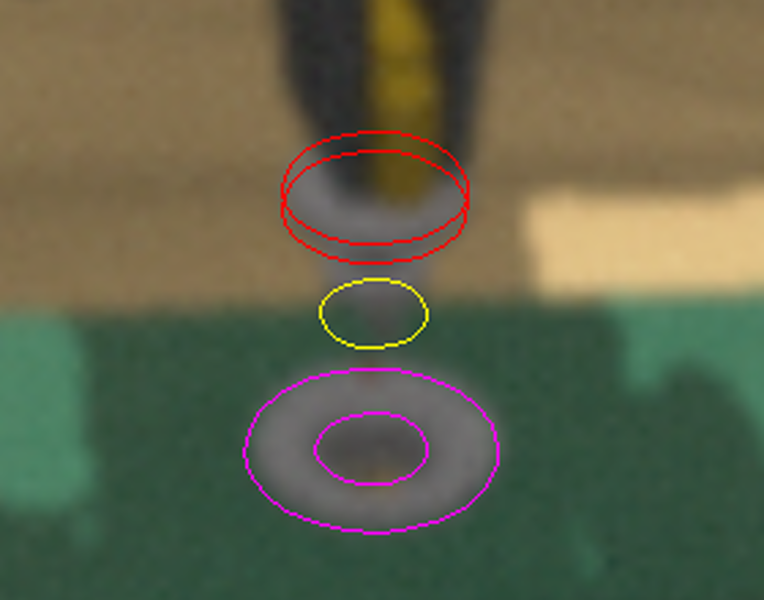

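The overlay matches both collar and lock to within about 1–2 mm. Lower the tip into the countersink.

```bash
python3 -m crank '[[0.0,0,0,-0.015,0.0,0,0],[0.0,0,0,-0.03,0,0,0],[0.0,0,0,-0.035,0,0,0],[0.0,0,0,-0.035,0,0,0]]' && python3 st.py && python3 -m crank '[[0.0,0,0,-0.002,0,0,0],[0.0,0,0,-0.004,0,0,0],[0.0,0,0,-0.005,0,0,0],[0.0,0,0,-0.005,0,0,0]]' && python3 st.py
```

```text
time: 6.45
tool_pos: [530.9, 50.0, 173.3]
tcp_rot: [0.558, -0.437, -0.556, -0.435]
wrist_force: [0.1, 0.2, -1.3]
grip_width: 11.6
t 6.45 pos [530.9  50.  173.3] zyaw 103.9 xdir [ 0.001 -0.004 -1.   ] F [ 0.1  0.2 -1.3] M [ 0.03  0.01 -0.03] g 11.6 q6 -1.76
time: 6.95
tool_pos: [530.9, 50.0, 168.3]
tcp_rot: [0.558, -0.437, -0.556, -0.435]
wrist_force: [-0.4, 0.2, -1.8]
grip_width: 11.8
t 6.95 pos [530.9  50.  168.3] zyaw 103.9 xdir [ 0.001 -0.004 -1.   ] F [-0.4  0.2 -1.8] M [0.01 0.1  0.04] g 11.8 q6 -1.76
```

```bash
for i in 1; do python3 -m crank '[[0.0,0,0,-0.001,0,0,0],[0.0,0,0,-0.002,0,0,0],[0.0,0,0,-0.002,0,0,0]]' && python3 st.py && python3 -m crank '[[0.0,0,0,-0.001,0,0,0],[0.0,0,0,-0.002,0,0,0],[0.0,0,0,-0.002,0,0,0]]'|grep force; python3 st.py; done
```

```text
time: 7.32
tool_pos: [530.6, 50.0, 166.1]
tcp_rot: [0.558, -0.437, -0.556, -0.435]
wrist_force: [-1.2, -0.3, -1.6]
grip_width: 11.7
t 7.325 pos [530.6  50.  166.1] zyaw 103.9 xdir [ 0.001 -0.004 -1.   ] F [-1.2 -0.3 -1.6] M [0.04 0.41 0.  ] g 11.7 q6 -1.76
wrist_force: [-1.7, 0.2, -1.7]
t 7.7 pos [530.6  50.  164. ] zyaw 103.9 xdir [ 0.    -0.004 -1.   ] F [-1.7  0.2 -1.7] M [ 0.06  0.36 -0.05] g 11.7 q6 -1.76
```

```bash
python3 -m crank '[[0.0,-0.0008,0,0,0,0,0],[0.0,-0.0008,0,-0.001,0,0,0],[0.0,-0.0008,0,-0.002,0,0,0]]' >/dev/null; python3 st.py; python3 -m crank '[[0.0,0,0,-0.001,0,0,0],[0.0,0,0,-0.002,0,0,0],[0.0,0,0,-0.002,0,0,0]]'>/dev/null; python3 st.py
```

```text
t 8.075 pos [529.9  50.  162. ] zyaw 103.9 xdir [ 0.001 -0.004 -1.   ] F [ 0.2  0.9 -0.5] M [ 0.04  0.02 -0.03] g 11.8 q6 -1.76
t 8.45 pos [529.9  50.  160. ] zyaw 103.9 xdir [ 0.001 -0.004 -1.   ] F [-0.5 -0.1 -1.3] M [ 0.09 -0.01 -0.  ] g 11.8 q6 -1.76
```

```bash
for i in 1; do python3 -m crank '[[0.0,0,0,-0.001,0,0,0],[0.0,0,0,-0.002,0,0,0],[0.0,0,0,-0.002,0,0,0]]' >/dev/null; python3 st.py; python3 -m crank '[[0.0,0,0,-0.001,0,0,0],[0.0,0,0,-0.002,0,0,0],[0.0,0,0,-0.002,0,0,0]]'>/dev/null; python3 st.py;python3 -m crank '[[0.0,0,0,-0.001,0,0,0],[0.0,0,0,-0.002,0,0,0],[0.0,0,0,-0.002,0,0,0]]'>/dev/null; python3 st.py; done
```

```text
t 8.825 pos [529.8  50.1 157.8] zyaw 103.9 xdir [ 0.    -0.004 -1.   ] F [-0.6  2.6 -1.5] M [ 0.54  0.05 -0.04] g 11.8 q6 -1.76
t 9.2 pos [529.8  50.1 155.7] zyaw 103.9 xdir [ 0.    -0.004 -1.   ] F [ 0.1  2.4 -1.8] M [0.61 0.14 0.02] g 11.3 q6 -1.76
t 9.575 pos [529.8  50.2 153.6] zyaw 103.9 xdir [ 0.    -0.004 -1.   ] F [-0.7  2.3 -2.6] M [0.6  0.06 0.03] g 11.6 q6 -1.76
```

The guide is in the bore, with a slight push towards +y. Correct y and feel down to the floor.

```bash
python3 -m crank '[[0.0,0,0.0006,0,0,0,0],[0.0,0,0.0006,-0.0005,0,0,0],[0.0,0,0.0006,-0.001,0,0,0]]' >/dev/null; python3 st.py; python3 -m crank '[[0.0,0,0,-0.0005,0,0,0],[0.0,0,0,-0.001,0,0,0],[0.0,0,0,-0.001,0,0,0]]'>/dev/null; python3 st.py
```

```text
t 9.95 pos [529.8  50.7 152.6] zyaw 103.9 xdir [ 0.    -0.004 -1.   ] F [-0.3 -0.3 -1.8] M [0.05 0.05 0.02] g 11.7 q6 -1.76
t 10.325 pos [529.8  50.7 151.6] zyaw 103.9 xdir [ 0.    -0.004 -1.   ] F [ 0.2 -0.4 -0.4] M [ 0.05  0.03 -0.04] g 11.5 q6 -1.76
```

```bash
python3 -m crank '[[0.0,0,0,-0.0005,0,0,0],[0.0,0,0,-0.001,0,0,0],[0.0,0,0,-0.001,0,0,0]]'>/dev/null; python3 st.py
```

```text
t 10.7 pos [529.7  50.7 150.5] zyaw 103.9 xdir [ 0.    -0.004 -1.   ] F [-0.4  0.3 -0.4] M [ 0.06  0.   -0.01] g 11.6 q6 -1.76
```

```bash
python3 -m crank '[[0.0,0,0,-0.0005,0,0,0],[0.0,0,0,-0.001,0,0,0],[0.0,0,0,-0.001,0,0,0]]'>/dev/null; python3 st.py;python3 -m crank '[[0.0,0,0,-0.0005,0,0,0],[0.0,0,0,-0.001,0,0,0],[0.0,0,0,-0.001,0,0,0]]'>/dev/null; python3 st.py
```

```text
t 11.075 pos [529.7  50.7 149.4] zyaw 103.9 xdir [ 0.    -0.004 -1.   ] F [-0.2  0.2 -1.6] M [ 0.06 -0.06 -0.05] g 11.9 q6 -1.76
t 11.45 pos [529.6  50.7 148.4] zyaw 103.9 xdir [ 0.    -0.004 -1.   ] F [-0.3 -0.2 -1.9] M [ 0.09 -0.02  0.02] g 11.8 q6 -1.76
```

No resistance 3–4 mm below the floor level, so the bit has found the slot. Continue gently home.

```bash
python3 -m crank '[[0.0,0,0,-0.001,0,0,0],[0.0,0,0,-0.002,0,0,0],[0.0,0,0,-0.002,0,0,0]]'>/dev/null; python3 st.py;python3 -m crank '[[0.0,0,0,-0.0005,0,0,0],[0.0,0,0,-0.001,0,0,0],[0.0,0,0,-0.001,0,0,0]]'>/dev/null; python3 st.py;python3 -m crank '[[0.0,0,0,-0.0005,0,0,0],[0.0,0,0,-0.001,0,0,0],[0.0,0,0,-0.001,0,0,0]]'>/dev/null; python3 st.py
```

```text
t 11.825 pos [529.6  50.6 146.3] zyaw 103.9 xdir [-0.    -0.004 -1.   ] F [ 0.1  0.9 -1.4] M [0.   0.07 0.04] g 12.0 q6 -1.76
t 12.2 pos [529.6  50.6 145.3] zyaw 103.9 xdir [-0.    -0.004 -1.   ] F [ 0.6  0.3 -1. ] M [ 0.07  0.02 -0.04] g 11.8 q6 -1.76
t 12.575 pos [529.6  50.6 144.4] zyaw 103.9 xdir [-0.    -0.004 -1.   ] F [-1.7 -1.1  2.2] M [0.06 0.28 0.01] g 11.7 q6 -1.76
```

Contact is starting at 144.4, as predicted for home. Press a little to seat it.

```bash
python3 -m crank '[[0.0,0,0,-0.0005,0,0,0],[0.0,0,0,-0.0008,0,0,0],[0.0,0,0,-0.0008,0,0,0]]'>/dev/null; python3 st.py
python3 - <<'E'
from h import *
im,d,p=cam('scene'); save(cv2.resize(im[140:230,230:350],(800,600)),'home.png')
E
```

```text
t 12.95 pos [529.6  50.6 144. ] zyaw 103.9 xdir [-0.    -0.004 -1.   ] F [-4.5 -0.4 10.6] M [0.05 0.96 0.08] g 12.1 q6 -1.76
```

View pics/home.png

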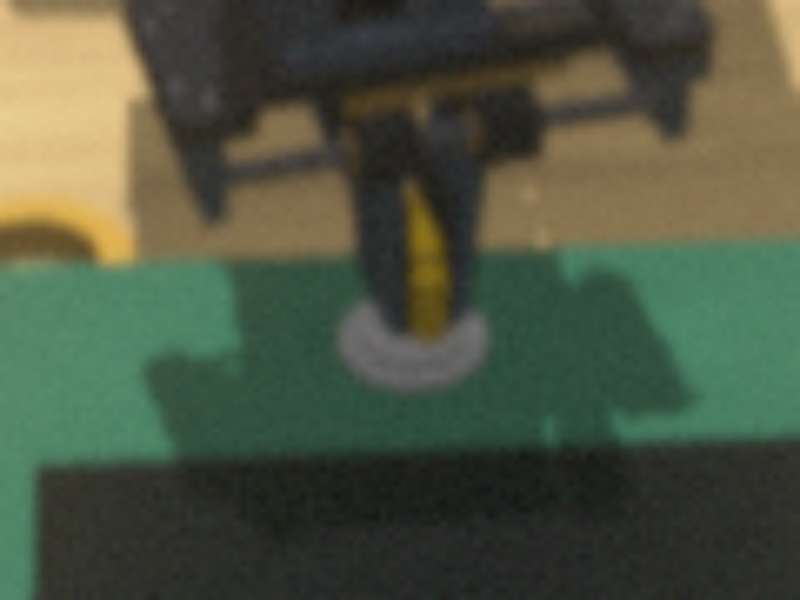

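Collar sits on the face, with 10 N felt. Relax it slightly, raise the grip, then turn clockwise in stages.

```bash
python3 -m crank '[[0.0,-0.0004,0,0.0003,0,0,0],[0.0,-0.0004,0,0.0003,0,0,0],[0.0,-0.0004,0,0.0003,0,0,0]]' 60 >/dev/null; python3 st.py;python3 -m crank '[[0.0,0,0,0,0,0,-0.06],[0.0,0,0,0,0,0,-0.12],[0.0,0,0,0,0,0,-0.18],[0.0,0,0,0,0,0,-0.24],[0.0,0,0,0,0,0,-0.24]]'>/dev/null; python3 st.py
```

```text
t 13.375 pos [529.4  50.7 144.4] zyaw 103.9 xdir [ 0.    -0.004 -1.   ] F [-0.1  0.5  2.2] M [ 0.07  0.03 -0.04] g 11.8 q6 -1.76
t 14.0 pos [529.4  50.9 144.4] zyaw 90.2 xdir [-0.001 -0.004 -1.   ] F [-0.6  3.8  2.3] M [1.14 0.16 0.04] g 11.8 q6 -1.52
```

```bash
python3 -m crank '[[0.0,0,0.0006,0,0,0,-0.06],[0.0,0,0.0006,0,0,0,-0.12],[0.0,0,0.0007,0,0,0,-0.18],[0.0,0,0.0008,0,0,0,-0.24],[0.0,0,0.0008,0,0,0,-0.24]]'>/dev/null; python3 st.py
```

```text
t 14.625 pos [529.5  51.4 144.4] zyaw 76.5 xdir [-0.002 -0.004 -1.   ] F [-0.1 -2.1  2.7] M [-0.64  0.1   0.06] g 11.6 q6 -1.28
```

```bash
python3 -m crank '[[0.0,0,-0.0002,0,0,0,-0.06],[0.0,0,-0.0002,0,0,0,-0.12],[0.0,0,-0.0002,0,0,0,-0.18],[0.0,0,-0.0002,0,0,0,-0.24],[0.0,0,-0.0002,0,0,0,-0.24]]'>/dev/null; python3 st.py
```

```text
t 15.25 pos [529.6  51.5 144.4] zyaw 62.9 xdir [-0.002 -0.003 -1.   ] F [0.9 3.8 2.1] M [ 0.79 -0.13  0.08] g 11.8 q6 -1.04
```

```bash
python3 -m crank '[[0.0,0,0.0003,0,0,0,-0.06],[0.0,0,0.0003,0,0,0,-0.12],[0.0,0,0.0003,0,0,0,-0.18],[0.0,0,0.0003,0,0,0,-0.24],[0.0,0,0.0003,0,0,0,-0.24]]'>/dev/null; python3 st.py; python3 -m crank '[[0.0,0,0.0002,0,0,0,-0.06],[0.0,0,0.0002,0,0,0,-0.12],[0.0,0,0.0002,0,0,0,-0.18],[0.0,0,0.0002,0,0,0,-0.24],[0.0,0,0.0002,0,0,0,-0.24]]'>/dev/null; python3 st.py
```

```text
t 15.875 pos [529.7  51.8 144.4] zyaw 49.3 xdir [-0.003 -0.002 -1.   ] F [0.1 0.5 1.9] M [ 0.2  -0.17  0.09] g 11.9 q6 -0.8
t 16.5 pos [529.9  51.9 144.4] zyaw 35.7 xdir [-0.003 -0.002 -1.   ] F [2.  0.3 0.5] M [ 0.1  -0.34  0.07] g 11.8 q6 -0.57
```

```bash
python3 -m crank '[[0.0,0.0003,0,0,0,0,-0.05],[0.0,0.0003,0,0,0,0,-0.1],[0.0,0.0003,0,0,0,0,-0.15],[0.0,0.0003,0,0,0,0,-0.2],[0.0,0.0003,0,0,0,0,-0.2]]'>/dev/null; python3 st.py; python3 -m crank '[[0.0,0.0002,0.0002,0,0,0,-0.05],[0.0,0.0002,0.0002,0,0,0,-0.1],[0.0,0.0002,0.0002,0,0,0,-0.13],[0.0,0.0002,0.0002,0,0,0,-0.13]]'>/dev/null; python3 st.py
```

```text
t 17.125 pos [530.2  52.  144.5] zyaw 24.4 xdir [-0.003 -0.001 -1.   ] F [0.2 2.7 2.8] M [0.35 0.05 0.03] g 11.4 q6 -0.37
t 17.625 pos [530.3  52.1 144.5] zyaw 17.0 xdir [-0.003 -0.001 -1.   ] F [-0.4 -0.2  4.3] M [-0.13  0.19  0.06] g 11.8 q6 -0.24
```

```bash
python3 -m crank '[[0.0,0,0.0001,0,0,0,-0.05],[0.0,0,0.0001,0,0,0,-0.1],[0.0,0,0.0001,0,0,0,-0.125],[0.0,0,0.0001,0,0,0,-0.125]]'>/dev/null; python3 st.py
python3 - <<'E'
from h import *
im,d,p=cam('scene'); save(cv2.resize(im[140:230,230:350],(800,600)),'turned.png')
E
```

```text
t 18.125 pos [530.4  52.1 144.6] zyaw 9.9 xdir [-0.003 -0.    -1.   ] F [ 0.3 -1.2  4.1] M [-0.26  0.01  0.01] g 11.8 q6 -0.12
```

View pics/turned.png

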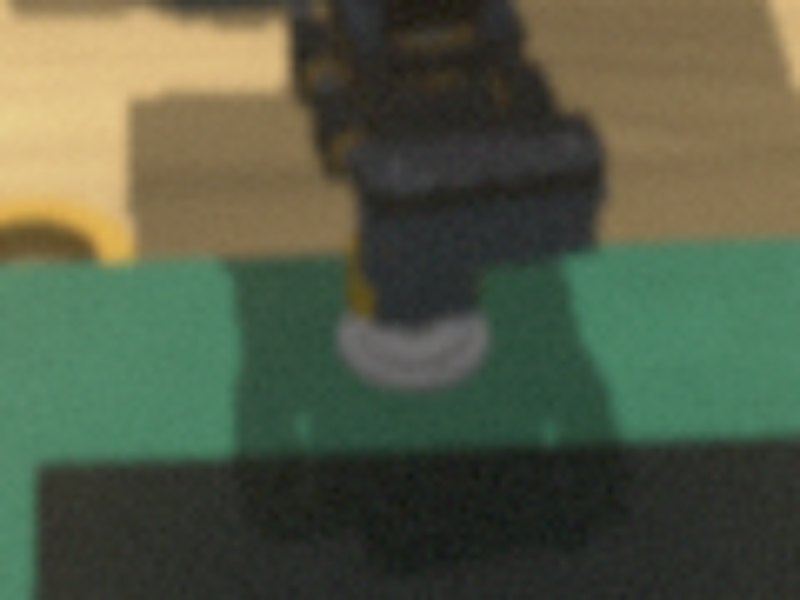

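Torque fell to about 0.01 and the upward push rose, so the bolt looks off. I'll follow the lid up about its hinge with the key held, so the rising lid doesn't hit the fingertips.

```bash
cat > lid.py <<'E'
from h import *
im,d,p=cam('scene'); P=cloud(d,p); h=cv2.cvtColor(im,cv2.COLOR_RGB2HSV)[...,0]
m=(h>60)&(h<95)&(P[...,2]>100)&(P[...,2]<175)&(P[...,0]>470)&(P[...,0]<755)&(P[...,1]>-125)&(P[...,1]<230)
Q=P[m]; c=np.linalg.lstsq(np.c_[Q[:,:2],np.ones(len(Q))],Q[:,2],rcond=None)[0]; print('lid slope x',-c[0].round(4),len(Q))
E
python3 lid.py; python3 -m crank '[[0.0,0.0002,0,0.002,0,0.01,0],[0.0,0.0004,0,0.0045,0,0.02,0],[0.0,0.0004,0,0.0045,0,0.02,0]]' 20 >/dev/null; python3 st.py; python3 lid.py
```

```text
lid slope x 0.0133 10294
t 18.6 pos [530.9  52.1 149.2] zyaw 9.9 xdir [-0.023 -0.    -1.   ] F [-0.  -1.2  2.4] M [-0.3  -0.04  0.13] g 11.9 q6 -0.12
lid slope x 0.0331 10545
```

The lid followed by 0.020, so the bolt is off. Keep following.

```bash
python3 -m crank '[[0.0,0.0006,0,0.0045,0,0.02,0],[0.0,0.0012,0,0.009,0,0.04,0],[0.0,0.0019,0,0.0135,0,0.06,0],[0.0,0.0023,0,0.0157,0,0.07,0],[0.0,0.0023,0,0.0157,0,0.07,0]]' >/dev/null; python3 st.py; python3 lid.py
```

```text
t 19.275 pos [533.3  52.1 164.8] zyaw 10.0 xdir [-0.093 -0.    -0.996] F [ 2.5 -0.6  0.3] M [-0.29 -0.41  0.1 ] g 11.9 q6 -0.13
lid slope x 0.0999 11254
```

```bash
python3 -m crank '[[0.05,0,0,0,0,0,0],[0.06,0,0,0.001,0,0,0],[0.06,0,0,0.003,0,0,0],[0.06,0,0,0.004,0,0,0]]' >/dev/null; python3 st.py; python3 -m crank '[[0.06,0.001,0,0.015,0,0,0],[0.06,0.004,0,0.045,0,0,0],[0.06,0.008,0,0.09,0,0,0],[0.06,0.01,0,0.13,0,0,0],[0.06,0.01,0,0.13,0,0,0]]' >/dev/null; python3 st.py; python3 -m crank '[[0.06,-0.04,0.04,0.02,0,0,0],[0.06,-0.07,0.1,0.02,0,0,0],[0.06,-0.07,0.16,0.02,0,0,0],[0.06,-0.07,0.2,0.02,0,0,0],[0.06,-0.07,0.2,0.02,0,0,0]]' >/dev/null; python3 st.py; python3 lid.py
python3 - <<'E'
from h import *
im,d,p=cam('scene'); im2,d2,_=cam('top')
save(np.vstack([cv2.resize(im[130:280,180:400],(800,545))[:380],cv2.resize(im2[190:240,220:450],(800,174))]),'end.png')
E
```

```text
t 19.825 pos [533.3  52.2 168.8] zyaw 10.0 xdir [-0.093 -0.    -0.996] F [-0.2  0.1 -1.3] M [-0.09  0.01 -0.07] g 48.9 q6 -0.12
t 20.45 pos [545.   52.3 303. ] zyaw 10.0 xdir [-0.086 -0.    -0.996] F [-0.1 -0.1 -1.1] M [-0.1  -0.05  0.05] g 60.0 q6 -0.12
t 21.075 pos [474.4 254.3 322.7] zyaw 10.1 xdir [-0.087 -0.    -0.996] F [0.5 0.4 0.3] M [-0.08 -0.07 -0.04] g 59.7 q6 0.24
lid slope x 0.1266 11659
```

View pics/end.png

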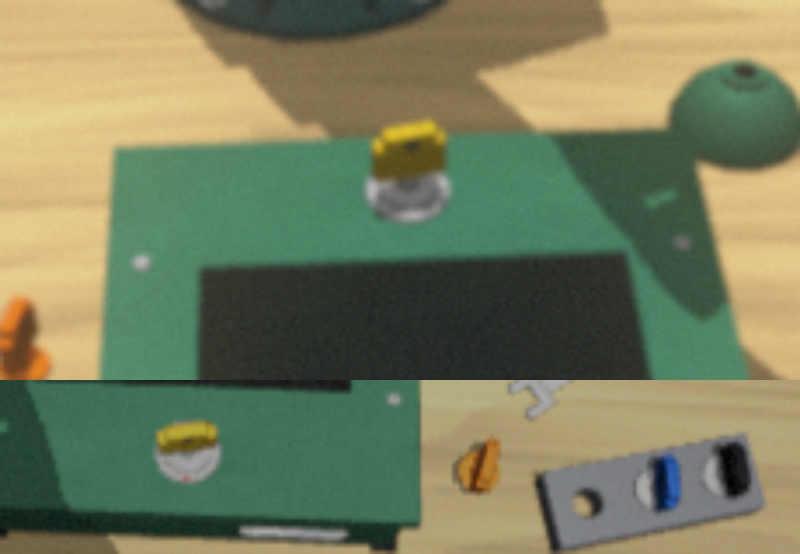

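The lid is ajar by about 0.113, the key is in the lock and the other keys are in place. A last depth check that the key is still fully home:

Run:
```python
from h import *
im,d,p=cam('top'); P=cloud(d,p); h=cv2.cvtColor(im,cv2.COLOR_RGB2HSV)
n=(abs(P[...,0]-540)<40)&(abs(P[...,1]-50)<35)
y=P[n&(h[...,0]>18)&(h[...,0]<36)&(h[...,1]>110)&(P[...,2]>165)]
f=P[n&(h[...,1]<60)&(P[...,2]>140)&(P[...,2]<172)]
top=y[y[:,2]>np.percentile(y[:,2],60)]
print('bow top',top.mean(0),np.percentile(y[:,2],95),'ring/collar z',np.percentile(f[:,2],[10,50,90]),f.mean(0))
```

```text
bow top [536.46423215  51.23964707 206.84775324] 209.20304632660498 ring/collar z [153.38921914 158.70620643 162.97910341] [521.36835966  48.09377452 158.47674015]
```

```bash
python3 -c "
from plant import order; print(order.job_done())"
```

```text
the job is handed in; nothing more can be done
None
```

The chest is unlocked: the yellow key is fully home in the lock, released, and the lid stands ajar. I handed the job in at about 21 s of the 72 s allowed.

- **Inserting the key:** I took the key from the grey block and lowered it into the lock. The slot angle estimated from the top picture (about 14° anticlockwise) was right, so the bit dropped in without searching. The collar met the lock face at the predicted height, and I pressed it with about 10 N.
- **Turning:** I turned it clockwise to about 81°. The turning moment stayed under about 0.15 N m, then dropped as the bolt let go.
- **Raising the lid:** I followed the lid up about its hinge while still holding the key, to keep the fingertips off it, then let go and moved the gripper away.

**Last checks:**
- **Lid:** the measured slope is 0.127, or about 0.113 rad after taking off the 0.013 reading I got when it was shut.
- **Key:** the top of the bow measured 206.8 mm high against about 206 mm expected for a fully home key. That is within the 2 mm camera error.
- **Surroundings:** in the last picture the blue and black keys are still in their holes. I did not measure how far the bench items moved, but nothing on the way felt like a collision.
- **Side loads:** side forces up to about 4.5 N and moments up to about 1.1 N m appeared while seating and turning. I corrected them with shifts of under 1 mm.

No check failed or disagreed.

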